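Close the square spice jar, bring it to the front of the rack and hold the rack

ROBOT

A 7-joint arm with a two-finger parallel gripper is mounted at the origin on the work surface. World frame = base frame: x ahead of the robot, y to its left, z up, the work surface at z = 0. Lengths are in m, angles in degrees, forces in N, time in s.
With the tool pointing down it reaches from about 0.425 to 0.875 m from the base axis. Payload 4.7 kg.
Tool frame: the origin (TCP) lies between the finger pads; the fingertips stand env.finger_overhang ahead of it and the grasp point (between the pads) lies 5 mm behind it (env.finger_overhang is the distance from the TCP to the fingertips, in m); z points along the fingers, y is the line along which they close (so a half turn about z gives the same grasp; the last joint's range is limited). The gripper opens to 87 mm and grips with 3 to 60 N. Pads are 19 mm wide; open, the fingers measure 117 mm over their backs; the gripper's body (75 mm by 190 mm) begins 51 mm behind the grasp point.
Start: joints at [-65.311, 18.392, -4.016, 83.108, 1.295, 78.541, -3.26], TCP at [0.263, 0.594, 0.237] pointing down, gripper open.
Joint ranges: [-163.93, 163.93], [-17.29, 119.83], [-79.2, 71.16], [3.27, 140.29], [-89.18, 269.18], [5.43, 117.66], [-154.24, 154.24]. Speed limits (degrees/s): [147.25, 147.25, 180, 180, 180, 180, 180].

INTERFACE

Orientations are given as [roll, pitch, yaw] about the fixed x, y, z axes, in that order (R = Rz(yaw) Ry(pitch) Rx(roll)).
In Python, from cell import telemetry, eyes, env, models gives the robot as it stands. The module is installed in compiled form; this text tells all that it offers.
- The arm moves only by the tool drive_tool, never from a script. Its arguments are lists of equal length, an entry for each row: "angular": the turn, a rotation vector about the tool's x, y, z in rad, a list of three; "delta_pos": the shift along the tool's x, y, z in cm, a list of three; "gripper": the finger opening in cm, from 0 to 8.7. A call has 1 to 20 rows; each row shifts and turns the commanded pose from where the row before left it, along the tool's axes as they then stand; what a row does not reach is not made up. A row lasts 1/10 s, in which the tool goes at most 50 mm and 8.59 degrees, less where a joint would pass 70% of its speed; a pose out of reach is approached as far as the arm can. A call with a gripper value outside its range is refused whole. The fingers move at their own pace and stop on an object; "squeeze" is the grip in N (left out, the last holds). Time passes only in rows, so rows that do not move let the fingers close. It gives the time, the measured TCP pose, the force, the opening and the grip force at its end, in the units of the state.
- telemetry.get_obs(): the state, without advancing time (a new reading comes with each control period).
- eyes.read_camera(name): name is "scene" or "top" or "wrist"; returns a dict with "pixels" (400x640x3 uint8, red, green, blue), "mtx" (3x3 intrinsics, pixels), "D" ([k1, k2, p1, p2, k3] as OpenCV has them; the pictures are not rectified), "origin" and "orientation" of the camera in the world. Camera axes: x right, y down, z forward; pixel columns grow to the right and rows downward; lengths in m; the calibration is good to about 2 mm. A picture is of the moment at which its call begins. There is no depth.
- env.sign_off(): hands the job in; it is judged then, once.
Trained networks look in a picture, given as the dict that the camera call returned (one of the last four; its "shot" number tells which), for a name from the list of things; names that differ only in an ending like _2 or _b are one class to them, and where a whole thing is asked for, a point or a joint stands for the part that bears it (a point fixed in the world has none). Each returns a list of dicts, best first, with "p" (0 to 1); they miss things now and then, are a little off and sometimes report something else, mostly with a low value. They report only what shows in the picture. A call takes as long as a camera call. They do not tell look-alikes from the thing itself.
- models.search_frame(picture, target): "centre" ([column, row] in pixels, amid what is visible of it).
- models.cut_out(picture, target): "pixels" (400x640 bool, what is visible of it) and "centre" ([column, row] in pixels, amid what is visible of it).
The state is a dict: "time_s": time; "qpos": joint angles; "joint_velocities": joint speeds; "effort": joint torques, N m; "tool_pos": TCP position; "tool_rot": TCP orientation; "force": force on the tool from outside, world axes, zero at the start; "wrist_torque": the same for the moment, N m; "grip_width": finger opening in m; "grasp_force": force on a finger pad.
Only numpy, scipy, OpenCV 4.12 (cv2) and the standard library are available. Lean on these libraries where they do the work, as an engineer would, in place of code of your own. Each camera call takes 0.05 s, during which the arm holds its last target. There are 200 camera calls.

TASK

The lid of the square jar on the revolving spice rack is standing proud: press it down fully home before the rack is turned, so that it cannot work loose on the way. Then turn the rack until the square jar stands at the front, in line with the middle of the base board's front edge (the edge nearest you), and finish with the gripper closed on the knob in the rack's middle, holding the turntable still there, ready for the cook to take the jar. All the jars stay standing in their places, and the mug, pepper mill and spoon are left alone.

Things in the scene. Friction and masses are not known exactly. Their poses are not given: they have to be found in the camera images.
- plinth: Square bamboo base board of the revolving spice rack, 280 x 280 mm, 18 mm high, fixed on the counter; it never turns or moves. Origin at the centre of its underside, on the vertical axis of the turntable. Its front edge is the one nearest the robot: its own -x axis points from the centre to the middle of that edge (the board may stand up to 17 degrees askew).
- turntable (a joint): Turn of the round bamboo turntable (264 mm across, centred on the plinth) in rad since the start, positive anticlockwise from above; no stops. Turns easily (0.04 N m), stays where left. Floor 34 mm above the counter, rim 22 mm and dividers 30 mm higher. Six places 60 degrees apart hold six loose jars, centres about 84 mm from the axis.
- knob: Round wooden turning knob on the turntable's centre post, rigid with the turntable: 42 mm across, 30 mm high, upright sides in its middle 18 mm. Origin at its centre, on the turntable's axis, 155 mm above the counter; it stands clear above all the jars, so it can be gripped across its sides from above in any direction.
- square_jar (a point): The one square jar on the turntable: white ceramic, 46 x 46 mm, 75 mm high without its lid, 0.2 to 0.37 kg with the lid, standing loose in its place. This point is the middle of the jar's body (37.5 mm above the turntable floor, 71.5 mm above the counter).
- lid_top (a point): Middle of the top face of the square jar's wooden lid (46 x 46 mm, 10 mm thick, flat on top, with a silicone seal plug below it). Fully home the lid sits flat on the jar's rim and this point is 119 mm above the counter, level with the lids of the round jars; at the start it stands 7 to 9 mm proud of that.
- square_lid (a joint): How far the square jar's lid is pushed down, in m: 0 = 9 mm proud, 0.009 = fully home on the rim. The seal rubs, so that it takes about 8 N straight down to slide it, and it stays where it is left.
- round_jar_1: Round white ceramic jar with its flat wooden lid already home: 48 mm across, 85 mm high with the lid, 0.25 kg, standing loose in one of the turntable's places. Origin at the centre of its underside.
- round_jar_2: Round white ceramic jar with its flat wooden lid already home: 48 mm across, 85 mm high with the lid, 0.25 kg, standing loose in one of the turntable's places. Origin at the centre of its underside.
- round_jar_3: Round white ceramic jar with its flat wooden lid already home: 48 mm across, 85 mm high with the lid, 0.25 kg, standing loose in one of the turntable's places. Origin at the centre of its underside.
- round_jar_4: Round white ceramic jar with its flat wooden lid already home: 48 mm across, 85 mm high with the lid, 0.25 kg, standing loose in one of the turntable's places. Origin at the centre of its underside.
- round_jar_5: Round white ceramic jar with its flat wooden lid already home: 48 mm across, 85 mm high with the lid, 0.25 kg, standing loose in one of the turntable's places. Origin at the centre of its underside.
- mug: White ceramic mug beside the rack, 82 mm across, 92 mm high. Leave alone. Origin at the centre of its underside.
- pepper_mill: Dark wooden pepper mill beside the rack, 56 mm across, 160 mm high. Leave alone. Origin at the centre of its underside.
- spoon: Wooden spoon, 240 mm long, lying on the counter between the rack and the mug. Leave alone. Origin at its underside, its length along its own x axis.
Things that resemble listed ones, but are neither listed nor needed, are in the scene too. Leave any pink, red or yellow look-alike of the round_jar_1 alone.

How it is judged:
By the outcome, as a careful person would: the job done as asked, in the order asked, and still so for the second after the job is handed in, while the arm keeps its last pose, push and grip.
It also fails if it takes over 48 s, if anything falls off the work surface, if the arm or the gripper's body presses on something with over 40 N, if the wrist force passes 120 N, or if a joint passes its speed limit or range.

## Working session

There is one attempt and no reset: what is moved stays moved. The work goes in short steps, Python scripts to look and compute and a tool call to move; the robot and the scene stay as the last step left them, time stands still between calls to the robot, and variables do not carry over. Pictures are saved under pics/ and viewed, at most 10 in all, crops included, and the job is handed in when it is done.

Besides the shell and the picture viewer there is one more tool, called after "Call:" as name(argument=value, ...) on one line, values as JSON. drive_tool: Moves the arm, as the interface text tells. Its arguments: {"type":"object","properties":{"angular":{"type":"array","items":{"type":"array","items":{"type":"number"}}},"delta_pos":{"type":"array","items":{"type":"array","items":{"type":"number"}}},"gripper":{"type":"array","items":{"type":"number"}},"squeeze":{"type":"number"}},"required":["angular","delta_pos","gripper"]}

```bash
mkdir -p pics; cat > h.py <<'E'
import numpy as np, cv2
from scipy.spatial.transform import Rotation as R
from cell import telemetry, eyes, env, models
def rot(o):
    o=np.array(o,float)
    if o.shape==(3,3): return o
    if o.size==4: return R.from_quat(o).as_matrix()
    return R.from_euler('xyz',o,degrees=True).as_matrix()
def at(p,px,z):
    "pixel -> world point at height z"
    u=cv2.undistortPoints(np.array(px,float).reshape(-1,1,2),np.array(p['mtx']),np.array(p['D'])).reshape(-1,2)
    d=np.c_[u,np.ones(len(u))]@rot(p['orientation']).T
    o=np.array(p['origin']); return o+d*((z-o[2])/d[:,2])[:,None]
def proj(p,X):
    M=rot(p['orientation']).T; t=-M@np.array(p['origin'])
    return cv2.projectPoints(np.array(X,float).reshape(-1,1,3),cv2.Rodrigues(M)[0],t,np.array(p['mtx']),np.array(p['D']))[0].reshape(-1,2)
def save(p,n): cv2.imwrite('pics/'+n+'.png',p['pixels'][:,:,::-1])
E
python3 - <<'E'
from h import *
print(env.finger_overhang, telemetry.get_obs())
for c in ['scene','top']:
    p=eyes.read_camera(c); save(p,c+'0'); print(c,p['origin'],p['orientation'])
    for t,z in [('knob',.155),('square_jar',.0715),('square_lid',.127),('lid_top',.127),('plinth',.018),('round_jar_1',.119)]:
        for d in models.search_frame(p,t)[:7]: print(t,round(d['p'],2),np.round(d['centre']),at(p,d['centre'],z)[0].round(3))
E
```

```text
0.014 {'time_s': 0.0, 'qpos': array([-65.3119529 ,  18.44002334,  -4.01523217,  83.17336752,
         1.29836495,  78.53957615,  -3.26051162]), 'joint_velocities': array([ 0.04926884,  0.01679947,  0.05385189,  0.15222638,  0.03616875,
       -0.02761437,  0.03283376]), 'effort': array([-8.11367518e-04, -4.91282129e+01, -4.04546158e-01, -3.12546766e+01,
       -6.38746982e-02,  4.33170993e-02,  1.83386792e-04]), 'tool_pos': array([0.2629975 , 0.59386307, 0.23546397]), 'tool_rot': array([-1.79892458e+02,  8.98740399e-03,  1.56121553e+02]), 'force': array([ 0.15217236, -0.23591962,  0.78790835]), 'wrist_torque': array([0.0167328 , 0.00126046, 0.0258713 ]), 'grasp_force': 0.0, 'grip_width': 0.08671891703165838}
scene [1.3294696  0.4600266  1.12427075] [-137.97376743    0.53778816  118.19344197]
knob 0.63 [212. 190.] [ 0.689 -0.199  0.155]
knob 0.59 [315. 195.] [0.578 0.056 0.155]
knob 0.26 [338. 222.] [0.63  0.15  0.155]
square_jar 0.58 [338. 230.] [0.596 0.135 0.071]
square_jar 0.41 [337. 220.] [0.565 0.116 0.071]
square_jar 0.4 [295. 192.] [ 0.531 -0.036  0.071]
square_jar 0.23 [211. 
[... 623 characters left out ...]
1 0.048 0.155]
square_jar 0.79 [270. 183.] [0.602 0.14  0.071]
square_jar 0.48 [224. 180.] [0.616 0.273 0.071]
square_lid 0.72 [272. 181.] [0.597 0.131 0.127]
square_lid 0.55 [308. 217.] [0.496 0.035 0.127]
square_lid 0.51 [329. 199.] [ 0.544 -0.023  0.127]
lid_top 0.77 [268. 183.] [0.592 0.141 0.127]
plinth 0.7 [293. 240.] [0.442 0.081 0.018]
round_jar_1 0.81 [309. 217.] [0.497 0.032 0.119]
round_jar_1 0.81 [279. 208.] [0.522 0.112 0.119]
round_jar_1 0.78 [306. 266.] [0.365 0.044 0.119]
round_jar_1 0.72 [321. 175.] [ 0.612 -0.004  0.119]
round_jar_1 0.65 [339. 274.] [ 0.342 -0.044  0.119]
round_jar_1 0.64 [327. 198.] [ 0.548 -0.019  0.119]
round_jar_1 0.58 [388. 238.] [ 0.434 -0.18   0.119]
```

```bash
python3 - <<'E'
import cv2
t=cv2.imread('pics/top0.png')[110:290,220:400]; cv2.imwrite('pics/top0c.png',cv2.resize(t,(590,590),interpolation=cv2.INTER_CUBIC))
t=cv2.imread('pics/scene0.png')[120:300,200:440]; cv2.imwrite('pics/scene0c.png',cv2.resize(t,(768,576),interpolation=cv2.INTER_CUBIC))
E
```

```text
(no output)
```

View pics/top0c.png

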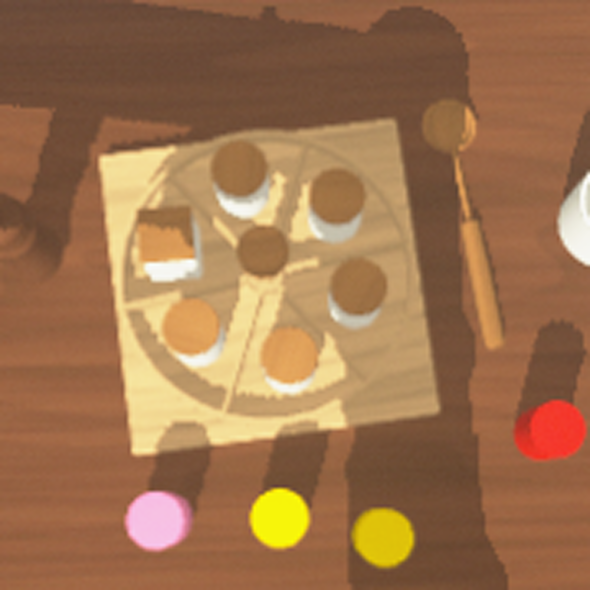

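View pics/scene0c.png

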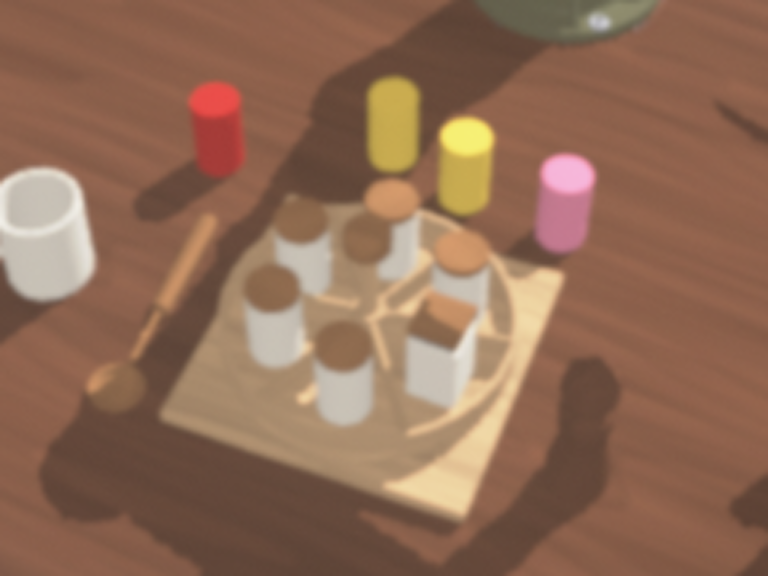

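The top crop shows the plinth corners at crop (100,155), (395,120), (440,412) and (133,455). The knob is at (263,251), and the square lid is on the left, centred about (166,236). The pink and yellow look-alikes stand in front of the board. The scene view agrees.

```bash
python3 - <<'E'
from h import *
p=eyes.read_camera('top')
f=lambda a: np.array(a,float)*180/590+[220,110]-.35
c=at(p,f([(100,155),(395,120),(440,412),(133,455)]),.018)
print(c.round(3)); print('plinth centre',c.mean(0).round(4),'sides',np.linalg.norm(c-np.roll(c,-1,0),axis=1))
fr=(c[2]+c[3])/2-(c[0]+c[1])/2; print('front dir',np.degrees(np.arctan2(fr[1],fr[0])), 'from sides', [np.degrees(np.arctan2(*(c[i]-c[j])[1::-1])) for i,j in((3,0),(2,1),(3,2),(0,1))])
k=at(p,f([(263,251)]),.17)[0]; l=at(p,f([(166,236)]),.127)[0]; print('knob',k,'lid',l,'r',np.hypot(*(l-k)[:2]),'ang',np.degrees(np.arctan2(*(l-k)[1::-1])))
for n,z in (('knob',.165),('square_lid',.127),('plinth',.018)):
    for d in models.cut_out(p,n)[:1]:
        ys,xs=np.nonzero(d['pixels']); print(n,d['p'],len(xs),at(p,[[xs.mean(),ys.mean()]],z), cv2.minAreaRect(np.c_[xs,ys].astype(np.float32)))
E
```

```text
[[ 0.698  0.207  0.018]
 [ 0.725 -0.069  0.018]
 [ 0.451 -0.1    0.018]
 [ 0.419  0.178  0.018]]
plinth centre [0.5731 0.0539 0.018 ] sides [0.27711987 0.27629134 0.27898005 0.27967001]
front dir -173.83366098606143 from sides [np.float64(-174.02487645194086), np.float64(-173.64010719945693), np.float64(96.40368045433979), np.float64(95.70670738750768)]
knob [0.57142596 0.0534956  0.17      ] lid [0.59494555 0.13455661 0.127     ] r 0.08440413312652008 ang 73.82008304709332
knob 0.61 244 [[0.57431247 0.05447001 0.165     ]] ((300.0, 185.50001525878906), (17.677669525146484, 16.26345443725586), 45.0)
square_lid 0.75 280 [[0.59626665 0.13666111 0.127     ]] ((269.5, 180.5), (17.0, 17.0), 90.0)
```

Call:
drive_tool(delta_pos=[[-3.5, -2.03, 0], [-3.5, -2.03, 0], [-3.5, -2.03, 0], [-3.5, -2.03, 0], [-3.5, -2.03, 0], [-3.5, -2.03, 0], [-3.5, -2.03, 0], [-3.5, -2.03, 0], [-3.5, -2.03, 0], [-3.5, -2.03, 0], [-3.5, -2.03, 0], [-3.5, -2.03, 0], [-3.5, -2.03, 0], [-3.5, -2.03, 0], [0, 0, 0], [0, 0, 0], [0, 0, 0]], angular=[[0, 0, 0], [0, 0, 0], [0, 0, 0], [0, 0, 0], [0, 0, 0], [0, 0, 0], [0, 0, 0], [0, 0, 0], [0, 0, 0], [0, 0, 0], [0, 0, 0], [0, 0, 0], [0, 0, 0], [0, 0, 0], [0, 0, 0], [0, 0, 0], [0, 0, 0]], gripper=[0, 0, 0, 0, 0, 0, 0, 0, 0, 0, 0, 0, 0, 0, 0, 0, 0])

```text
time_s: 2.6
tool_pos: [0.5956, 0.1376, 0.2365]
tool_rot: [180.0, -0.0, 156.2]
force: [-0.5, 0.8, 0.5]
grip_width: 0.0005
grasp_force: 0.0
```

```bash
python3 - <<'E'
from h import *
p=eyes.read_camera('wrist'); save(p,'w1'); print(telemetry.get_obs()['qpos'].round(1), p['origin'],p['orientation'])
for n,z in (('knob',.17),('square_lid',.127),('lid_top',.127),('plinth',.018)):
    for d in models.cut_out(p,n)[:2]:
        ys,xs=np.nonzero(d['pixels']); print(n,d['p'],len(xs),at(p,[[xs.mean(),ys.mean()]],z)[0], cv2.minAreaRect(np.c_[xs,ys].astype(np.float32)))
E
```

```text
[-29.6  13.7  16.8  89.6  -4.1  77.2  53.9] [0.52825458 0.16736952 0.38424704] [ 1.64519684e+02 -7.16963669e-02  6.62227402e+01]
knob 0.61 2123 [0.56615658 0.0617909  0.17      ] ((196.943359375, 229.25042724609375), (43.75312805175781, 62.22200393676758), 67.7509765625)
square_lid 0.78 2999 [0.5944846  0.13685835 0.127     ] ((311.300048828125, 208.10000610351562), (55.90169906616211, 56.79612731933594), 63.43495178222656)
lid_top 0.79 3007 [0.59446563 0.13677981 0.127     ] ((311.300048828125, 208.10000610351562), (55.90169906616211, 56.796119689941406), 63.43495178222656)
plinth 0.86 8537 [0.51045561 0.12274903 0.018     ] ((232.19346618652344, 181.72560119628906), (252.12799072265625, 248.01821899414062), 61.48445129394531)
```

View pics/w1.png

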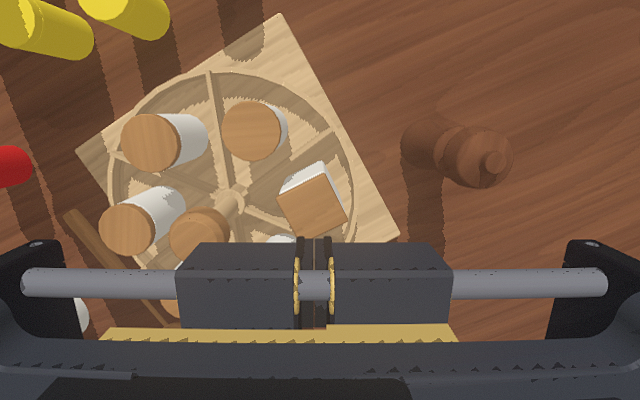

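The wrist view shows the square lid around (312,207), just ahead of the fingers. Its measured position agrees with the TCP to within 2 mm, so I'll descend.

Call:
drive_tool(delta_pos=[[0, 0, 2.5], [0, 0, 2.5], [0, 0, 2.5], [0, 0, 1.0], [0, 0, 0.3], [0, 0, 0.2], [0, 0, 0.2], [0, 0, 0.2], [0, 0, 0]], angular=[[0, 0, 0], [0, 0, 0], [0, 0, 0], [0, 0, 0], [0, 0, 0], [0, 0, 0], [0, 0, 0], [0, 0, 0], [0, 0, 0]], gripper=[0, 0, 0, 0, 0, 0, 0, 0, 0])

```text
time_s: 3.75
tool_pos: [0.5964, 0.1362, 0.143]
tool_rot: [180.0, 0.0, 156.1]
force: [-0.2, 0.1, 0.2]
grip_width: 0.0005
grasp_force: 0.0
```

Call:
drive_tool(delta_pos=[[0, 0, 0.2], [0, 0, 0.2], [0, 0, 0.2], [0, 0, 0]], angular=[[0, 0, 0], [0, 0, 0], [0, 0, 0], [0, 0, 0]], gripper=[0, 0, 0, 0])

```text
time_s: 4.15
tool_pos: [0.5974, 0.136, 0.1382]
tool_rot: [179.9, 0.1, 156.1]
force: [0.5, -0.5, 5.3]
grip_width: 0.0008
grasp_force: 2.7
```

Call:
drive_tool(delta_pos=[[0, 0, 0.1], [0, 0, 0.1], [0, 0, 0.1], [0, 0, 0.1], [0, 0, 0]], angular=[[0, 0, 0], [0, 0, 0], [0, 0, 0], [0, 0, 0], [0, 0, 0]], gripper=[0, 0, 0, 0, 0])

```text
time_s: 4.65
tool_pos: [0.5975, 0.136, 0.1345]
tool_rot: [179.9, 0.2, 156.1]
force: [0.2, -0.1, 6.6]
grip_width: 0.0004
grasp_force: 3.4
```

Call:
drive_tool(delta_pos=[[0, 0, 0.1], [0, 0, 0.1], [0, 0, 0]], angular=[[0, 0, 0], [0, 0, 0], [0, 0, 0]], gripper=[0, 0, 0])

```text
time_s: 4.95
tool_pos: [0.598, 0.1359, 0.1334]
tool_rot: [179.8, 0.2, 156.1]
force: [-1.6, -0.4, 9.0]
grip_width: 0.0003
grasp_force: 4.9
```

Call:
drive_tool(delta_pos=[[0, 0, 0.1], [0, 0, 0.1], [0, 0, 0]], angular=[[0, 0, 0], [0, 0, 0], [0, 0, 0]], gripper=[0, 0, 0])

```text
time_s: 5.25
tool_pos: [0.5993, 0.1356, 0.1333]
tool_rot: [179.8, 0.4, 156.1]
force: [-0.8, -1.9, 16.0]
grip_width: 0.0002
grasp_force: 8.2
```

Call:
drive_tool(delta_pos=[[0, 0, 0.1], [0, 0, 0.1], [0, 0, 0]], angular=[[0, 0, 0], [0, 0, 0], [0, 0, 0]], gripper=[0, 0, 0])

```text
time_s: 5.55
tool_pos: [0.6006, 0.1353, 0.1332]
tool_rot: [179.7, 0.5, 156.0]
force: [-1.4, -3.3, 23.2]
grip_width: 0.0005
grasp_force: 11.5
```

Call:
drive_tool(delta_pos=[[0, 0, -0.4], [0, 0, -1.0], [0, 0, -2.5], [0, 0, -3.0], [0, 0, -3.0], [0, 0, 0]], angular=[[0, 0, 0], [0, 0, 0], [0, 0, 0], [0, 0, 0], [0, 0, 0], [0, 0, 0]], gripper=[0, 0, 0, 0, 0, 0])

```text
time_s: 6.15
tool_pos: [0.5983, 0.1368, 0.2303]
tool_rot: [179.7, 0.3, 156.1]
force: [0.0, 0.7, 0.1]
grip_width: 0.0005
grasp_force: 0.0
```

Call:
drive_tool(delta_pos=[[-0.28, -2.1, 0], [-0.28, -2.1, 0], [-0.28, -2.1, 0], [-0.28, -2.1, 0], [0, 0, 0], [0, 0, 0], [0, 0, 0], [0, 0, 0], [0, 0, 0], [0, 0, 0], [0, 0, 0], [0, 0, 0], [0, 0, 0], [0, 0, 0], [0, 0, 0], [0, 0, 0], [0, 0, 0], [0, 0, 0], [0, 0, 0], [0, 0, 0]], angular=[[0, 0, 0], [0, 0, 0], [0, 0, 0], [0, 0, 0], [0, 0, 0.146], [0, 0, 0.146], [0, 0, 0.146], [0, 0, 0.146], [0, 0, 0.146], [0, 0, 0.146], [0, 0, 0.146], [0, 0, 0.146], [0, 0, 0.146], [0, 0, 0.146], [0, 0, 0.146], [0, 0, 0.146], [0, 0, 0.146], [0, 0, 0.146], [0, 0, 0], [0, 0, 0]], gripper=[8.0, 8.0, 8.0, 8.0, 8.0, 8.0, 8.0, 8.0, 8.0, 8.0, 8.0, 8.0, 8.0, 8.0, 8.0, 8.0, 8.0, 8.0, 8.0, 8.0])

```text
time_s: 8.15
tool_pos: [0.5718, 0.0535, 0.2251]
tool_rot: [-180.0, 0.0, 39.1]
force: [-0.4, -0.0, -0.7]
grip_width: 0.0802
grasp_force: 0.0
```

```bash
python3 - <<'E'
from h import *
print(telemetry.get_obs()['qpos'].round(1))
for c in ('wrist','top','scene'):
  p=eyes.read_camera(c); save(p,c+'2')
  for n,z in (('knob',.168),('square_lid',.119)):
    for d in models.cut_out(p,n)[:2]:
        ys,xs=np.nonzero(d['pixels']); print(c,n,d['p'],len(xs),at(p,[[xs.mean(),ys.mean()]],z)[0].round(4), cv2.minAreaRect(np.c_[xs,ys].astype(np.float32)))
E
```

```text
[-34.   10.   29.4  96.1  -5.1  75.2 -54.6]
wrist knob 0.87 3077 [0.5768 0.0567 0.168 ] ((316.0, 219.5), (63.0, 60.0), 90.0)
wrist knob 0.51 2407 [ 0.6623 -0.0274  0.168 ] ((462.12567138671875, 232.90097045898438), (40.44617462158203, 200.71527099609375), 43.62516403198242)
wrist square_lid 0.95 3652 [0.6017 0.1342 0.119 ] ((256.3000183105469, 113.10000610351562), (62.599998474121094, 62.20000457763672), 36.86989974975586)
scene knob 0.62 503 [0.6875 0.028  0.168 ] ((284.5, 217.0), (32.0, 17.0), 90.0)
scene knob 0.55 229 [0.5851 0.0565 0.168 ] ((314.0, 194.0), (16.0, 16.0), 90.0)
scene square_lid 0.62 272 [0.6064 0.1345 0.119 ] ((336.5, 221.99998474121094), (18.514211654663086, 15.888080596923828), 23.198589324951172)
```

View pics/wrist2.png

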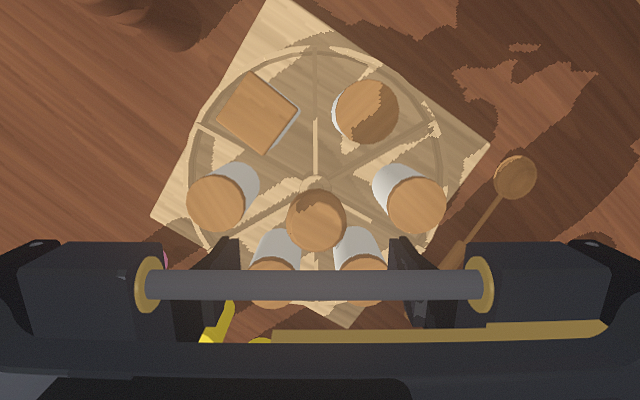

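The wrist view shows the lid flush on the square jar at (257,112). The knob is centred between the open fingers at about (316,219). Next I'll grip the knob.

Call:
drive_tool(delta_pos=[[0.3, 0, 2.5], [0, 0, 2.5], [0, 0, 2.0], [0, 0, 0.5], [0, 0, 0]], angular=[[0, 0, 0], [0, 0, 0], [0, 0, 0], [0, 0, 0], [0, 0, 0]], gripper=[8.0, 8.0, 8.0, 8.0, 8.0])

```text
time_s: 9.1
tool_pos: [0.5743, 0.0566, 0.15]
tool_rot: [-180.0, 0.1, 39.0]
force: [0.7, 0.6, -0.4]
grip_width: 0.0801
grasp_force: 0.0
```

Call:
drive_tool(delta_pos=[[0, 0, 0], [0, 0, 0], [0, 0, 0], [0, 0, 0], [0, 0, 0], [0, 0, 0], [0, 0, 0], [0, 0, 0], [0, 0, 0], [0, 0, 0]], angular=[[0, 0, 0], [0, 0, 0], [0, 0, 0], [0, 0, 0], [0, 0, 0], [0, 0, 0], [0, 0, 0], [0, 0, 0], [0, 0, 0], [0, 0, 0]], gripper=[5.5, 5.0, 4.6, 4.3, 4.0, 3.8, 3.5, 3.5, 3.5, 3.5], squeeze=20)

```text
time_s: 10.1
tool_pos: [0.5762, 0.0551, 0.1508]
tool_rot: [179.8, -0.1, 38.9]
force: [4.3, -3.1, -1.6]
grip_width: 0.041
grasp_force: 20.0
```

Call:
drive_tool(delta_pos=[[0, 0.1, 0], [0, 0.1, 0], [0, 0, 0], [0, 0, 0], [0, 0, 0], [0, 0, 0], [0, 0, 0], [0, 0, 0], [0, 0, 0], [0, 0, 0], [0, 0, 0], [0, 0, 0]], angular=[[0, 0, 0], [0, 0, 0], [0, 0, -0.02], [0, 0, -0.04], [0, 0, -0.06], [0, 0, -0.06], [0, 0, -0.06], [0, 0, -0.06], [0, 0, -0.06], [0, 0, -0.04], [0, 0, -0.02], [0, 0, 0]], gripper=[3.5, 3.5, 3.5, 3.5, 3.5, 3.5, 3.5, 3.5, 3.5, 3.5, 3.5, 3.5])

```text
time_s: 11.3
tool_pos: [0.5754, 0.0557, 0.1508]
tool_rot: [-179.9, -0.0, 63.1]
force: [-2.5, 0.9, 3.5]
grip_width: 0.0417
grasp_force: 20.0
```

```bash
python3 - <<'E'
from h import *
p=eyes.read_camera('wrist'); save(p,'w3')
for n,z in (('square_lid',.119),('knob',.17)):
    for d in models.cut_out(p,n)[:1]:
        ys,xs=np.nonzero(d['pixels']); x=at(p,[[xs.mean(),ys.mean()]],z)[0]; print(n,d['p'],len(xs),x.round(4),np.degrees(np.arctan2(x[1]-.0545,x[0]-.575)))
E
```

```text
square_lid 0.75 7307 [0.5672 0.139  0.119 ] 95.2859267100346
knob 0.65 4062 [0.578  0.0627 0.17  ] 69.58604223259373
```

Call:
drive_tool(delta_pos=[[0, 0, 0], [0, 0, 0], [0, 0, 0], [0, 0, 0], [0, 0, 0], [0, 0, 0], [0, 0, 0], [0, 0, 0], [0, 0, 0], [0, 0, 0], [0, 0, 0], [0, 0, 0], [0, 0, 0], [0, 0, 0], [0, 0, 0], [0, 0, 0], [0, 0, 0], [0, 0, 0], [0, 0, 0], [0, 0, 0]], angular=[[0, 0, -0.03], [0, 0, -0.06], [0, 0, -0.085], [0, 0, -0.085], [0, 0, -0.085], [0, 0, -0.085], [0, 0, -0.085], [0, 0, -0.085], [0, 0, -0.085], [0, 0, -0.085], [0, 0, -0.085], [0, 0, -0.085], [0, 0, -0.085], [0, 0, -0.085], [0, 0, -0.085], [0, 0, -0.085], [0, 0, -0.085], [0, 0, -0.085], [0, 0, -0.06], [0, 0, -0.03]], gripper=[3.5, 3.5, 3.5, 3.5, 3.5, 3.5, 3.5, 3.5, 3.5, 3.5, 3.5, 3.5, 3.5, 3.5, 3.5, 3.5, 3.5, 3.5, 3.5, 3.5])

```text
time_s: 13.45
tool_pos: [0.5722, 0.0547, 0.1506]
tool_rot: [-179.7, -0.4, 151.4]
force: [-12.9, -1.3, 12.0]
grip_width: 0.0418
grasp_force: 20.0
```

```bash
python3 - <<'E'
from h import *
print(telemetry.get_obs()['tool_pos'],telemetry.get_obs()['tool_rot'])
for c in ('wrist','top'):
  p=eyes.read_camera(c); save(p,c+'4')
  for d in models.cut_out(p,'square_lid')[:2]:
        ys,xs=np.nonzero(d['pixels']); x=at(p,[[xs.mean(),ys.mean()]],.119)[0]; print(c,d['p'],len(xs),xs.mean(),ys.mean(),x.round(4),np.degrees(np.arctan2(x[1]-.055,x[0]-.575)))
i=cv2.imread('pics/top4.png')[110:290,220:400]; cv2.imwrite('pics/top4c.png',cv2.resize(i,(590,590),interpolation=cv2.INTER_CUBIC))
E
```

```text
[0.57216266 0.05465173 0.15061254] [-179.74653338   -0.43705596  151.36800522]
wrist 0.78 7432 231.42478471474703 120.50672766415501 [0.4887 0.05   0.119 ] -176.69766672543432
```

View pics/wrist4.png

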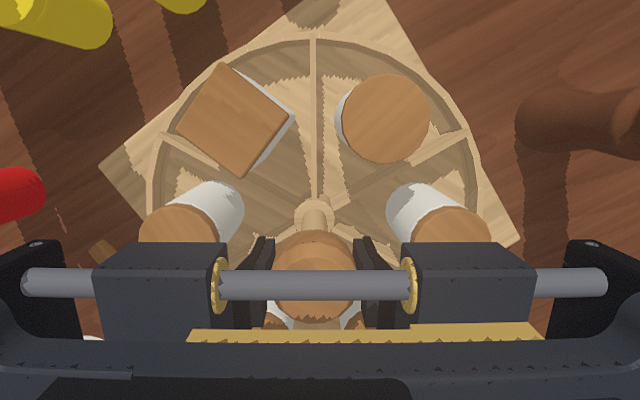

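View pics/top4c.png

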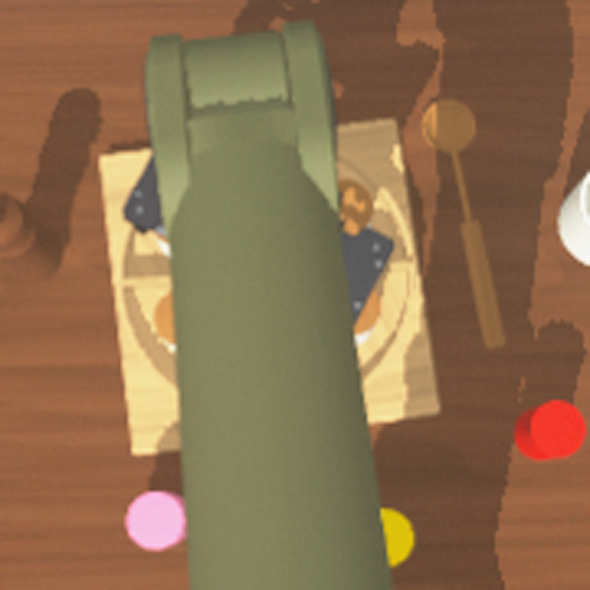

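The wrist view shows the square jar at (231,120), facing the board's front edge, which runs (98,167) to (300,3). All the jars are upright. Next I'll relieve the side load, then measure against the board's edges.

Call:
drive_tool(delta_pos=[[0.13, -0.07, -0.1], [0.13, -0.07, -0.1], [0, 0, 0], [0, 0, 0]], angular=[[0, 0, 0], [0, 0, 0], [0, 0, 0], [0, 0, 0]], gripper=[3.5, 3.5, 3.5, 3.5])

```text
time_s: 14.05
tool_pos: [0.5721, 0.0547, 0.1508]
tool_rot: [-179.9, -0.1, 151.3]
force: [-0.1, -1.8, -10.2]
grip_width: 0.0416
grasp_force: 20.0
```

```bash
cat > m.py <<'E'
from h import *
import sys
o=telemetry.get_obs(); print(o['tool_pos'].round(4),o['tool_rot'].round(1),o['qpos'].round(0))
p=eyes.read_camera('wrist'); save(p,sys.argv[1])
g=cv2.GaussianBlur(p['pixels'],(0,0),1).astype(float)
def edge(a,b,inside):
    a,b=np.array(a,float),np.array(b,float); n=np.array([-(b-a)[1],(b-a)[0]])/np.linalg.norm(b-a)
    if n@(np.array(inside)-a)<0:n=-n
    pts=[]
    for t in np.linspace(.08,.92,60):
        s=np.arange(-12,13,.5); q=a+t*(b-a)+s[:,None]*n
        v=cv2.remap(g.astype(np.float32),q[:,0].astype(np.float32)[None],q[:,1].astype(np.float32)[None],cv2.INTER_LINEAR)[0]
        v=v[:,1]+v[:,2]-v[:,0]*.6   # bamboo vs red-brown counter
        d=v[4:]-v[:-4]; k=d.argmax(); pts.append(q[k+2])
    w=at(p,pts,.018)[:,:2]
    keep=np.ones(len(w),bool)
    for _ in range(6):
        c=w[keep].mean(0); u=np.linalg.svd(w[keep]-c)[2][0]; r=np.abs((w-c)@[-u[1],u[0]]); keep=r<max(.0012,2*np.median(r))
    print('edge rms mm',r[keep].std()*1e3,keep.sum(),'ang',np.degrees(np.arctan(u[1]/u[0])))
    return c,u
L=eval(sys.argv[2]); ins=(315,215)
f=edge(*L[0],ins); s=edge(*L[1],ins)
d=models.cut_out(p,'square_lid')[0]; m=d['pixels'].astype(np.uint8); h=max(cv2.findContours(m,0,2)[0],key=cv2.contourArea)
box=cv2.boxPoints(cv2.minAreaRect(h)); lid=at(p,[box.mean(0)],.119)[0][:2]; print('lid',lid.round(4),at(p,box,.119).round(4)[:,:2].tolist())
dist=lambda e,x:abs((x-e[0])@[-e[1][1],e[1][0]])
print('lid to front edge',dist(f,lid),'to +y edge',dist(s,lid),'tcp to both',dist(f,o['tool_pos'][:2]),dist(s,o['tool_pos'][:2]))
E
python3 m.py w5 "[((98,167),(290,11)),((388,5),(520,243))]"
```

```text
[0.5721 0.0547 0.1508] [-1.799e+02 -1.000e-01  1.513e+02] [-22.  13.  16. 101.  -4.  67.  56.]
edge rms mm 0.2536236527088168 41 ang -83.75976478983405
edge rms mm 1.0340670685979125 60 ang 6.012236230144075
lid [0.4884 0.0491] [[0.4754, 0.0181], [0.4601, 0.0606], [0.501, 0.0794], [0.5191, 0.0364]]
lid to front edge 0.05387882358763771 to +y edge 0.13702407277114478 tcp to both 0.13764121181280833 0.14022804141001555
```

Call:
drive_tool(delta_pos=[[0, 0, 0.1], [0, 0, 0], [0, 0, 0], [0, 0, 0], [0, 0, 0]], angular=[[0, 0, 0], [0, 0, -0.02], [0, 0, -0.02], [0, 0, 0], [0, 0, 0]], gripper=[3.5, 3.5, 3.5, 3.5, 3.5])

```text
time_s: 14.65
tool_pos: [0.5721, 0.0546, 0.1508]
tool_rot: [-179.9, -0.1, 153.6]
force: [-3.7, -2.9, -11.7]
grip_width: 0.0411
grasp_force: 20.0
```

```bash
python3 m.py w6 "[((93,177),(281,11)),((383,5),(524,243))]"; python3 - <<'E'
from h import *
p=eyes.read_camera('scene'); save(p,'s6')
t=cv2.imread('pics/s6.png')[120:300,200:440]; cv2.imwrite('pics/s6c.png',cv2.resize(t,(768,576),interpolation=cv2.INTER_CUBIC))
E
```

```text
[0.5721 0.0546 0.1508] [-1.799e+02 -1.000e-01  1.536e+02] [-22.  13.  16. 101.  -4.  67.  58.]
edge rms mm 0.32439288064280414 41 ang -82.07128148834909
edge rms mm 0.21829192726965269 36 ang 6.207786396638002
lid [0.4889 0.0463] [[0.4772, 0.0145], [0.46, 0.0568], [0.5002, 0.0773], [0.5202, 0.0347]]
lid to front edge 0.05608404320970781 to +y edge 0.13749448402150197 tcp to both 0.13960166380002245 0.1381893103826401
```

View pics/w6.png

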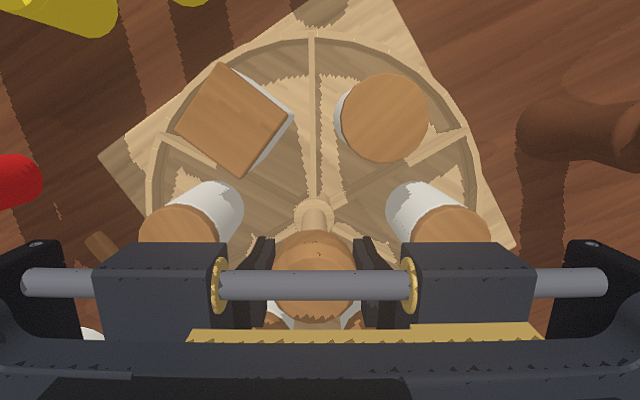

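View pics/s6c.png

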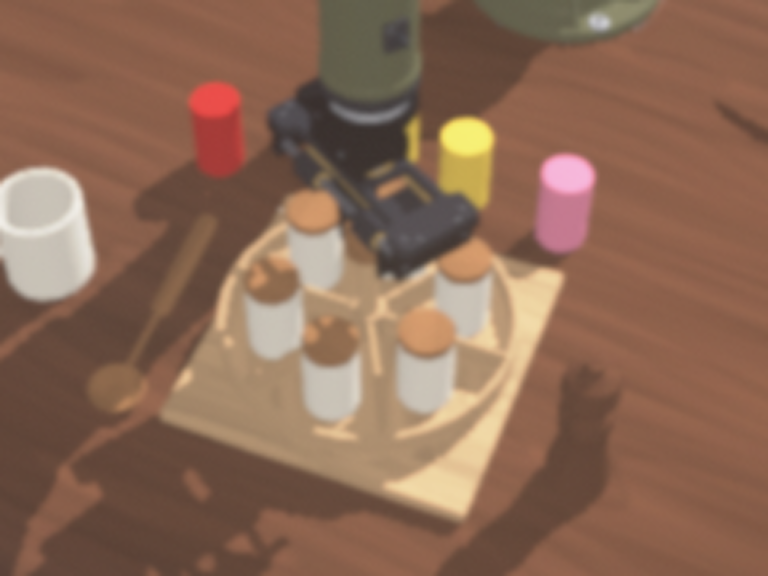

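All the jars are upright, and the other items haven't moved. As a calibration-independent check on the angle, I'll compare the divider's direction (column about 313, target front angle minus 30°) with refitted board edges.

```bash
python3 m.py w7 "[((98,157),(281,8)),((395,8),(515,243))]"; python3 - <<'E'
from h import *
p=eyes.read_camera('wrist'); i=p['pixels']
# divider: both sides' gradient per row
gr=cv2.Sobel(cv2.GaussianBlur(cv2.cvtColor(i,cv2.COLOR_RGB2GRAY),(0,0),.8).astype(np.float32),cv2.CV_32F,1,0)
for sgn in (1,-1):
    pts=[(304+np.argmax(sgn*gr[y,304:324]),y) for y in range(52,185)]
    w=at(p,pts,.064)[:,:2]; a=cv2.fitLine(w.astype(np.float32),cv2.DIST_HUBER,0,.0005,.001).ravel(); th=np.degrees(np.arctan(a[1]/a[0])); print('divider',th+180,'offset of tcp',(np.array([.5721,.0546])-a[2:])@[-a[1],a[0]])
E
```

```text
[0.5721 0.0546 0.1508] [-1.799e+02 -1.000e-01  1.536e+02] [-22.  13.  16. 101.  -4.  67.  58.]
edge rms mm 0.3524271306769752 41 ang -82.58858533491167
edge rms mm 1.0742474752899434 60 ang 6.176449637611282
lid [0.4886 0.046 ] [[0.4765, 0.014], [0.4593, 0.0565], [0.5003, 0.0774], [0.5204, 0.0345]]
lid to front edge 0.05546760442495795 to +y edge 0.1400060029103303 tcp to both 0.13935465390360313 0.1404969203676875
divider 154.47571 offset of tcp -0.005937998699098854
divider 154.59033 offset of tcp -0.002374014199686195
```

Call:
drive_tool(delta_pos=[[0, 0, 0.1], [0, 0, 0], [0, 0, 0], [0, 0, 0], [0, 0, 0]], angular=[[0, 0, 0], [0, 0, -0.012], [0, 0, 0], [0, 0, 0], [0, 0, 0]], gripper=[3.5, 3.5, 3.5, 3.5, 3.5])

```text
time_s: 15.45
tool_pos: [0.5721, 0.0546, 0.1508]
tool_rot: [-179.9, -0.1, 154.3]
force: [-6.2, -3.0, -7.3]
grip_width: 0.0415
grasp_force: 20.0
```

```bash
python3 -c "
from h import *
print(env.sign_off())"
```

```text
the job is handed in; nothing more can be done
None
```

I pressed the square jar's lid fully home, then turned the rack until the jar stood at the front, measured within about 1–2° of the front edge's middle. I handed the job in at about 15.5 s with the gripper closed on the knob at 20 N; no verdict came back.

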